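# Run the hand-cranked spin dryer and stop it with the gate at the outlet

## Robot

A 7-joint arm with a two-finger parallel gripper is mounted at the origin on the work surface. World frame = base frame: x ahead of the robot, y to its left, z up, the work surface at z = 0. Lengths are in mm, angles in rad, forces in N, time in s.
With the tool pointing down it reaches from about 425 to 950 mm from the base axis. Payload 4.7 kg.
Tool frame: the origin (TCP) lies between the finger pads; the fingertips stand 22 mm ahead of it and the grasp point (between the pads) lies 3 mm ahead of it (ctrl.tip_reach is the distance from the TCP to the fingertips, in mm); z points along the fingers, y is the line along which they close (so a half turn about z gives the same grasp; the last joint's range is limited). The gripper opens to 87 mm and grips with 3 to 60 N. Pads are 19 mm wide; open, the fingers measure 117 mm over their backs; the gripper's body (75 mm by 190 mm) begins 51 mm behind the grasp point.
Start: joints at [-1.201, 0.469, -0.049, 1.532, 0.024, 1.141, -0.082], TCP at [262.073, 622.065, 244.573] pointing down, gripper open.
Joint ranges: [-2.59, 2.59], [-0.33, 1.99], [-1.39, 1.29], [0.1, 2.45], [-1.04, 4.18], [0.21, 1.99], [-2.66, 2.66]. Speed limits (rad/s): [2.57, 2.57, 3.14, 3.14, 3.14, 3.14, 3.14].

## Interface

Orientations are given as a 3x3 rotation matrix whose columns are the frame's x, y, z axes.
In Python, from workcell import ctrl, eyes, nets gives the robot as it stands. Calls block until the motion is done:
- ctrl.movep(position, orientation): joint-space move of the TCP to a pose.
- ctrl.servo_line(position, attitude=None, speed=150, threshold=None): straight line of the TCP; attitude=None keeps the orientation; speed is the mean speed in mm/s. With threshold (N) it stops when the force on the tool has changed by that much, and returns True; else False.
- ctrl.goto_joints(angles): joint-space move.
- ctrl.move_gripper(opening, squeeze=None): opening from 0.0 (shut) to 1.0 (fully open); squeeze is the grip in N (None keeps the last); returns when the fingers have stopped.
- ctrl.wait(seconds).
- ctrl.solve_ik(position, orientation): joint angles nearest the present ones, or None.
- ctrl.observe(): the state.
- eyes.snapshot(name): name is "scene" or "side" or "wrist"; returns a dict with "image" (384x512x3 uint8, red, green, blue), "fovy" (degrees; the focal length in pixels is half the picture's height over the tangent of half this angle, whatever the lens; pixels are square), "cx", "cy" (the principal point, pixels), "eye" and "rotation" of the camera in the world. Camera axes: x right, y down, z forward; pixel columns grow to the right and rows downward; lengths in mm; the calibration is good to about 2 mm. A picture is of the moment at which its call begins. There is no depth.
A pose or a line that the arm cannot do raises ctrl.MotionError and nothing moves.
- ctrl.sign_off(): hands the job in; it is judged then, once.
Trained networks look in a picture, given as the dict that the camera call returned (one of the last four; its "shot" number tells which), for a name from the list of things; names that differ only in an ending like _2 or _b are one class to them, and where a whole thing is asked for, a point or a joint stands for the part that bears it (a point fixed in the world has none). Each returns a list of dicts, best first, with "confidence" (0 to 1); they miss things now and then, are a little off and sometimes report something else, mostly with a low value. They report only what shows in the picture. A call takes as long as a camera call.
- nets.silhouettes(target, picture): "pixels" (384x512 bool, what is visible of it) and "location" ([column, row] in pixels, amid what is visible of it).
The state is a dict: "time": time; "joint_positions": joint angles; "dq": joint speeds; "joint_efforts": joint torques, N m; "eef_pos": TCP position; "ee_rot": TCP orientation; "force": force on the tool from outside, world axes, zero at the start; "wrist_torque": the same for the moment, N m; "grip_width": opening from 0.0 (shut) to 1.0 (fully open); "grip_force": force on a finger pad.
Only numpy, scipy, OpenCV 4.12 (cv2) and the standard library are available. Lean on these libraries where they do the work, as an engineer would, in place of code of your own. Each camera call takes 0.05 s, during which the arm holds its last target. There are 200 camera calls.

## Task

Turn the spin dryer's crank by its wooden handle until the basket under the clear lid (which lags behind the crank) runs at about 22 turns a minute, keep the basket between 18 and 26 turns a minute for 6 seconds without a break, and never let it go above 34. Then bring the basket to a stop with its gate squarely facing the outlet spout, so that the castings can be raked out, and let go of the handle. Leave everything else on the bench where it is.

Things in the scene. Friction and masses are not known exactly. Their poses are not given: they have to be found in the camera images.
- dryer: the spin dryer's grey square housing, 300 x 300 mm on a 320 mm plate, fixed to the bench; origin at the centre of its underside, on the upright axis of basket and crank; z up; -x is the side with the steel outlet spout, 84 mm wide, that juts out to 195 mm from the axis. A clear plastic lid, top 109 mm above the bench, covers the basket; the hub, 78 mm across, comes up through it to 124 mm
- crank_centre (a point): the point on the crank's upright axis at the height of handle, 170 mm above the bench. Basket inertia about 0.014 kg m2 (-20 to +50 percent), bearing drag about 0.008 N m plus 0.004 N m per rad/s (both give or take 10 percent): time constant about 0.5 s, at 2.3 rad/s some 0.6 to 0.9 rad/s slower than the crank
- handle (a point): grip point on the crank's upright wooden handle, a sleeve 26 mm across that turns freely on its pin, 141 to 189 mm above the bench; the point is on its axis, 170 mm up, and circles crank_centre at 48 mm radius, any number of turns. The flat crank arm's top is 138 mm up. Grip it from above; the gripper need not turn with the crank
- basket (a joint): basket angle, rad, counts on over many turns, grows anticlockwise from above; 0 and every whole turn: gate at the outlet. The crank on its hub drags it the same way, only through oil: torque about 0.025 N m (give or take 10 percent) per rad/s of slip, angles not tied; it coasts on when the crank stops. Either sense of turning will do. Its speed is what counts: 22 turns a minute = 2.3 rad/s
- gate (a point): top of the basket's gate, a dark steel plate 56 mm wide in the rim of the round wire basket (236 mm across), 115 mm from the axis, 95 mm above the bench; a flat dark bar 24 mm wide runs from the hub to it under the lid.
- outlet (a point): the point, fixed to the housing, where gate must come to rest: behind the middle of the outlet spout, 115 mm from the axis towards the housing's -x, 95 mm above the bench
- bowl: loose white bowl, 90 mm across, 40 mm high, left of the dryer; leave alone; origin under its centre
- jar: loose glass jar with steel cap, 64 mm across, 85 mm high, right of the dryer; leave alone; origin under its centre
- mandrel: loose upright steel ring mandrel, 44 mm foot, 150 mm high, far left; leave alone; origin under its centre
- brush: loose brush lying right of the dryer; leave alone
- block: loose steel bench block 70 x 70 x 30 mm, right; leave alone; origin under its centre
- hammer: loose hammer lying left of the dryer; leave alone

How it is judged:
By the outcome, as a careful person would: the job done as asked, in the order asked, and still so for the second after the job is handed in, with the robot touching nothing.
It also fails if it takes over 61 s, if anything falls off the work surface, if the arm or the gripper's body presses on something with over 40 N, if the wrist force passes 120 N, or if a joint passes its speed limit or range.

## Working session

There is one attempt and no reset: what is moved stays moved. The work goes in short steps, each a Python script; the robot and the scene stay as the last script left them, time stands still between calls to the robot, and variables do not carry over. Pictures are saved under pics/ and viewed, at most 10 in all, crops included, and the job is handed in when it is done.

```bash
ls; mkdir -p pics; python3 - <<'E'
from workcell import ctrl, eyes, nets
import cv2, numpy as np
o=ctrl.observe(); print(o['time'],o['eef_pos'],o['ee_rot'])
ims=[]
for n in("scene","side"):
    p=eyes.snapshot(n); ims.append(p['image'][:,:,::-1]); print(n,p['fovy'],p['cx'],p['cy'],p['eye'],p['rotation'])
    cv2.imwrite(f'pics/{n}0.png',ims[-1])
    for t in('dryer','handle','gate','jar','bowl'):
        print(t,[(round(d['confidence'],2),np.round(d['location'],1),int(d['pixels'].sum())) for d in nets.silhouettes(t,p)[:2]])
print(ctrl.observe()['time'])
cv2.imwrite('pics/a.png',cv2.resize(np.vstack(ims),(400*2,600*2))[:,:] if 0 else np.vstack([cv2.resize(i,(400,300)) for i in ims]))
E
```

```text
pics
0.0 [261.90393766 621.50936497 243.48343387] [[-9.21549872e-01  3.88259418e-01 -6.75859466e-04]
 [ 3.88259994e-01  9.21548011e-01 -1.85470331e-03]
 [-9.72690804e-05 -1.97161079e-03 -9.99998052e-01]]
scene 52.91662788396043 254.21112099291477 188.9826667824455 [1233.78316432  224.30701947 1109.99903699] [[-0.36109929  0.74709972 -0.55807644]
 [ 0.93250497  0.29343778 -0.21054393]
 [ 0.0064634  -0.59643632 -0.80263438]]
dryer [(0.7, array([276.6, 204.2]), 9356)]
handle []
gate [(0.86, array([275.5, 188.9]), 669)]
jar [(0.57, array([201.6, 204.1]), 468)]
bowl [(0.94, array([348.7, 209.7]), 489)]
side 56.971762059372374 248.0107707462478 192.17953286743577 [ 547.60321482 -729.35122728  836.93899508] [[ 0.99894621 -0.02778686  0.03652893]
 [-0.04557391 -0.69471326  0.71784156]
 [ 0.00543057 -0.71874987 -0.69524753]]
dryer [(0.96, array([229.7, 207.7]), 10611)]
handle [(0.71, array([213.6, 179. ]), 144)]
gate [(0.71, array([223.5, 188. ]), 709), (0.18, array([225. , 374.1]), 962)]
jar [(0.69, array([264.9, 266.8]), 740), (0.55, array([168.5, 319.5]), 1035)]
bowl [(0.66, array([229.1, 131.5]), 267), (0.53, array([205. , 156.5]), 184)]
0.6
```

```bash
python3 -c "
import cv2
cv2.imwrite('pics/b.png',cv2.resize(cv2.imread('pics/side0.png')[80:380,100:400],(600,600),interpolation=cv2.INTER_CUBIC))
cv2.imwrite('pics/c.png',cv2.resize(cv2.imread('pics/scene0.png')[60:330,120:480],(800,600),interpolation=cv2.INTER_CUBIC))"
```

```text
(no output)
```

View pics/b.png

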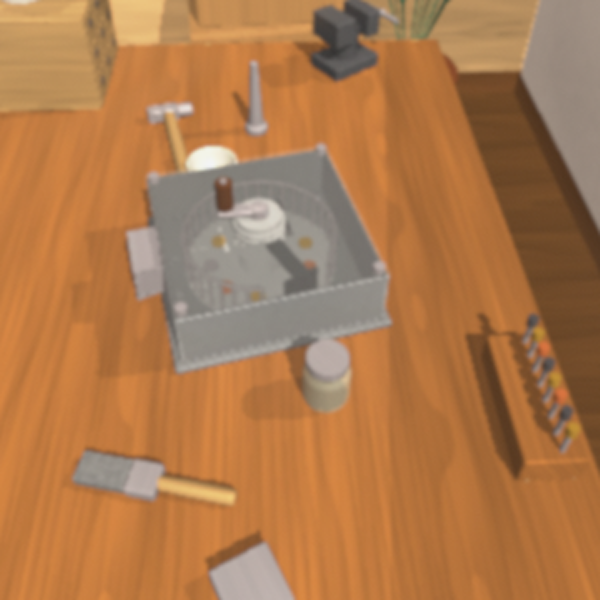

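View pics/c.png

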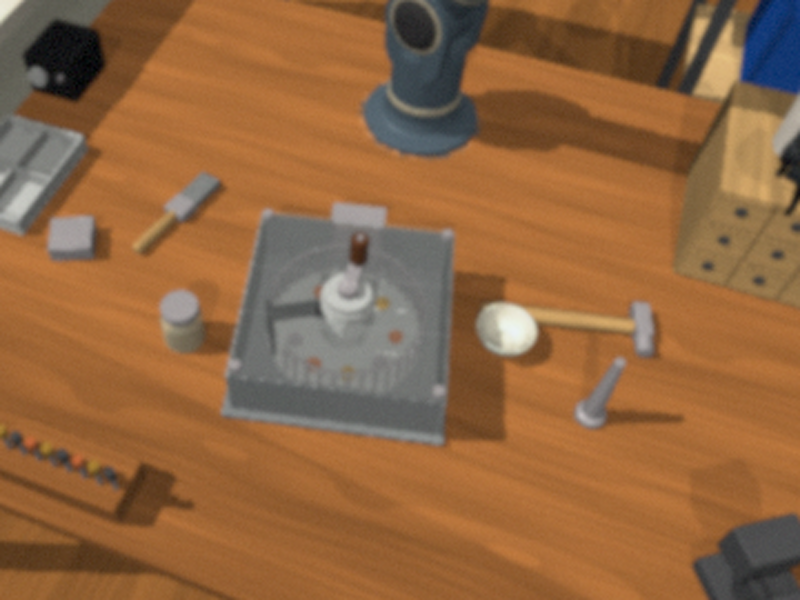

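```bash
cat > h.py <<'E'
import numpy as np, cv2
from workcell import ctrl, eyes, nets
def proj(p,X):
    f=192/np.tan(np.radians(p['fovy'])/2)
    c=(np.atleast_2d(X)-p['eye'])@np.array(p['rotation'])
    return np.c_[p['cx']+f*c[:,0]/c[:,2],p['cy']+f*c[:,1]/c[:,2]]
def onplane(p,uv,z):
    f=192/np.tan(np.radians(p['fovy'])/2)
    d=np.array(p['rotation'])@np.array([(uv[0]-p['cx'])/f,(uv[1]-p['cy'])/f,1])
    e=np.array(p['eye']); return e+d*(z-e[2])/d[2]
E
cat > fit.py <<'E'
from h import *
from scipy.optimize import least_squares
P={n:eyes.snapshot(n) for n in('side','scene')}
S=lambda l:np.array(l)/2+[100,80]; C=lambda l:np.array(l)/2.2222+[120,60]
# top corners order: (-,+),(+,+),(+,-),(-,-) in dryer frame
top={'side':S([(153,178),(320,150),(379,267),(181,308)]),'scene':C([(447,234),(439,390),(236,365),(268,214)])}
pl={'side':S([(390,321),(180,368)]),'scene':C([(444,437),(224,414)])}
sg=np.array([(-1,1),(1,1),(1,-1),(-1,-1)]);
plc={'side':[2,3],'scene':[1,2]}
def tw(v,xy,z):
    c,s=np.cos(v[2]),np.sin(v[2]); xy=np.atleast_2d(xy)
    return np.c_[xy@np.array([[c,s],[-s,c]])+v[:2],np.full(len(xy),z)]
def res(v):
    r=[]
    for n in P:
        r.append(proj(P[n],tw(v,sg*v[3],v[4]))-top[n])
        r.append(proj(P[n],tw(v,sg[plc[n]]*160,3))-pl[n])
    return np.concatenate(r).ravel()
s=least_squares(res,[560,0,0,145,110],loss='soft_l1'); v=s.x; print(v,np.round(s.fun.reshape(-1,2),1).tolist())
hs={n:nets.silhouettes('handle',P[n]) for n in P}
for n,d in hs.items(): print(n,[(x['confidence'],x['location']) for x in d[:1]])
uv={'side':(211.5,176.5),'scene':(281.5,171.6)}
def r2(a): return np.concatenate([proj(P[n],[v[0]+48*np.cos(a[0]),v[1]+48*np.sin(a[0]),165])[0]-uv[n] for n in P])
q=least_squares(r2,[2.5]); print('handle ang',q.x,q.fun)
def r3(X): return np.concatenate([proj(P[n],X)[0]-uv[n] for n in P])
q=least_squares(r3,[500,0,165]); print('handle free',q.x,q.fun, np.hypot(*(q.x[:2]-v[:2])))
for n in P:
  for d in nets.silhouettes('gate',P[n])[:1]:
    X=onplane(P[n],d['location'],92)[:2]-v[:2]; print('gate',n,d['confidence'],np.degrees(np.arctan2(X[1],X[0])-v[2])-180,np.hypot(*X))
R=np.array(ctrl.observe()['ee_rot'])
for yaw in np.radians([-157,-120,-90,0,90,180]):
    c,s_=np.cos(yaw),np.sin(yaw); Rr=np.array([[c,s_,0],[s_,-c,0],[0,0,-1]])
    print(np.degrees(yaw),[None if (j:=ctrl.solve_ik([v[0]+48*np.cos(a),v[1]+48*np.sin(a),173],Rr)) is None else np.round(j,2).tolist() for a in (0,np.pi)])
print(ctrl.observe()['time'])
E
python3 fit.py
```

```text
[5.29210802e+02 3.44842774e+01 2.33561792e-01 1.37721807e+02
 1.10314051e+02] [[-0.3, -0.3], [-0.8, -0.7], [-0.8, -0.3], [-0.2, 0.1], [0.3, 1.0], [-2.1, 2.3], [-0.2, 0.1], [0.3, 0.4], [0.1, 0.5], [-0.0, 0.5], [0.2, 3.2], [-0.8, 1.0]]
side [(0.57, [213.6, 179.3])]
scene [(0.58, [281.3, 168.4])]
handle ang [3.18650912] [-0.09116192  0.16583701  0.1239146   0.00196698]
handle free [481.68722872  32.14787088 165.64663019] [ 0.04218451  0.03439708  0.03899009 -0.04600815] 47.580970716256154
gate side 0.84 -79.23417923988633 40.099476516627924
gate scene 0.76 -366.55124023612086 18.75577896437108
-157.0 [[-0.24, 0.38, 0.14, 1.85, -0.07, 0.91, 1.9], [-0.34, 0.24, 0.21, 2.07, -0.07, 0.84, 1.88]]
-119.99999999999999 [[-0.13, 0.38, 0.0, 1.85, -0.0, 0.91, 2.49], [-0.22, 0.24, 0.08, 2.06, -0.02, 0.84, 2.48]]
-90.0 [[0.67, 0.68, -1.18, 1.8, 0.69, 1.15, 2.41], [0.76, 0.49, -1.17, 2.01, 0.54, 1.0, 2.46]]
0.0 [[-0.65, 0.45, 0.69, 1.88, -0.35, 0.94, -1.37], [-0.79, 0.29, 0.76, 2.09, -0.26, 0.86, -1.45]]
90.0 [[-0.51, 0.41, 0.49, 1.87, -0.24, 0.92, 0.09], [-0.57, 0.25, 0.48, 2.08, -0.16, 0.84, 0.01]]
180.0 [[-0.31, 0.39, 0.23, 1.86, -0.11, 0.91, 1.54], [-0.39, 0.24, 0.27, 2.07, -0.09, 0.84, 1.5]]
0.9
```

```bash
cat >> h.py <<'E'
CX,CY,YAW=529.2,34.5,0.2336
RT=np.array([[-1.,0,0],[0,1,0],[0,0,-1]])
def pt(a,z=173,r=48.3): return [CX+r*np.cos(a),CY+r*np.sin(a),z]
def prof(p,rs=np.arange(50,106,4),z=93,n=360):
    a=np.arange(n)*2*np.pi/n   # basket angle: gate dir = YAW+pi+a
    A=a[:,None]+YAW+np.pi
    X=np.stack([CX+rs*np.cos(A),CY+rs*np.sin(A),np.full((n,len(rs)),z)],-1).reshape(-1,3)
    uv=proj(p,X).astype(np.float32).reshape(n,len(rs),2)
    return cv2.remap(cv2.GaussianBlur(p['image'],(3,3),0),uv[...,0],uv[...,1],cv2.INTER_LINEAR)
E
cat > t.py <<'E'
from h import *
from scipy.ndimage import uniform_filter1d
for n in('side','scene'):
    p=eyes.snapshot(n); I=prof(p).max(2).astype(float)
    m=uniform_filter1d(np.median(I,1),10,mode='wrap'); i=m.argmin(); print(n,i,m[i],np.round(m[::15]))
    cv2.imwrite(f'pics/u_{n}.png',cv2.resize(prof(p,np.arange(40,120,1))[:,:,::-1].transpose(1,0,2),(720,240)))
    q=cv2.cvtColor(p['image'],cv2.COLOR_RGB2BGR)
ctrl.movep(pt(3.186,262),RT)
o=ctrl.observe(); print(o['time'],o['eef_pos'],o['joint_positions'])
a=3.186
for k in range(4):
    a+=np.pi/8; t0=ctrl.observe()['time']; ctrl.servo_line(pt(a,262),speed=143)
    o=ctrl.observe(); print(o['time']-t0, np.round(np.array(o['eef_pos'])-pt(a,262),1),np.round(np.abs(o['dq']).max(),2))
p=eyes.snapshot('side');cv2.imwrite('pics/s1.png',p['image'][:,:,::-1])
ctrl.movep(pt(3.186,262),RT)
o=ctrl.observe(); print(o['time'],o['eef_pos'])
E
python3 t.py; python3 -c "
import cv2,numpy as np
cv2.imwrite('pics/d.png',np.vstack([cv2.imread('pics/u_side.png'),cv2.imread('pics/u_scene.png')]))"
```

```text
side 297 104.8 [155. 158. 156. 155. 156. 156. 152. 109. 135. 155. 155. 153. 143. 135.
 134. 133. 138. 142. 139. 127. 107. 136. 138. 150.]
scene 106 87.8 [113. 117. 116. 120. 130. 136. 129.  88. 128. 137. 139. 139. 139. 137.
 136. 139. 139. 138. 142. 137. 131. 122. 119. 109.]
3.25 [481.1250806   33.31357542 261.98013563] [-0.46123104  0.13127073  0.33916715  1.97020264 -0.05047028  1.04796964
  1.472817  ]
0.2833000000000001 [ 0.1 -0.  -0.1] 0.02
0.2833999999999999 [ 0.   0.3 -0.1] 0.02
0.28329999999999966 [-0.2  0.5 -0.2] 0.02
0.28330000000000055 [-0.4  0.5 -0.2] 0.02
4.8083 [479.6289675   33.36840992 262.20298535]
```

View pics/d.png

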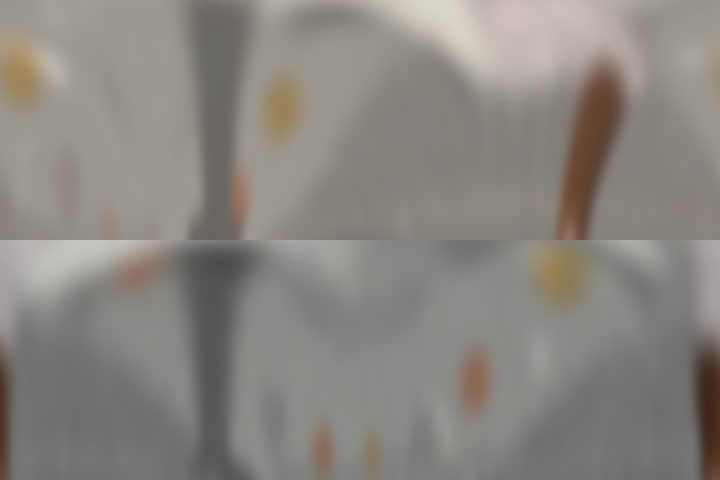

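View pics/s1.png

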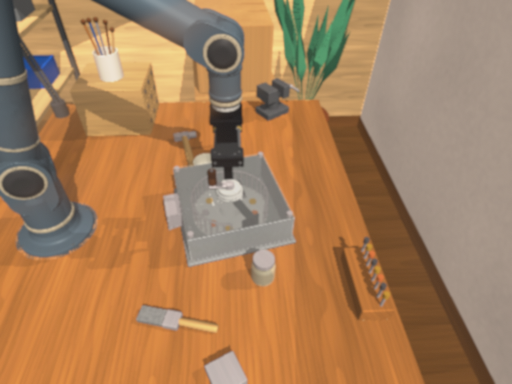

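```bash
cat > t2.py <<'E'
from h import *
a=3.186
T=lambda:ctrl.observe()['time']
def go(dk,v,**k):
    global a
    a+=dk; t=T(); ctrl.servo_line(pt(a,262),speed=v,**k)
    d=96.6*np.sin(abs(dk)/2); print(f'line d={d:.1f} v={v} t={T()-t:.4f} d/v={d/v:.4f}',k)
for dk,v in((np.pi/4,143),(np.pi/4,330),(np.pi/8,330),(np.pi/16,330)): 
    try: go(dk,v)
    except Exception as e: print(e)
go(np.pi/16,200,threshold=200)
go(np.pi/16,200,threshold=100,attitude=RT)
for dk in(np.pi/8,np.pi/4):
    a+=dk; t=T(); ctrl.movep(pt(a,262),RT); print('movep',dk,T()-t)
a+=np.pi/8; j=ctrl.solve_ik(pt(a,262),RT);t=T(); ctrl.goto_joints(j); print('goto',T()-t)
t=T(); ctrl.wait(0.01); print(T()-t, T())
E
python3 t2.py
```

```text
line d=37.0 v=143 t=0.4084 d/v=0.2585 {}
line d=37.0 v=330 t=0.2583 d/v=0.1120 {}
line d=18.8 v=330 t=0.2500 d/v=0.0571 {}
line d=9.5 v=330 t=0.2500 d/v=0.0287 {}
line d=9.5 v=200 t=0.2500 d/v=0.0473 {'threshold': 200}
line d=9.5 v=200 t=0.2500 d/v=0.0473 {'threshold': 100, 'attitude': array([[-1.,  0.,  0.],
       [ 0.,  1.,  0.],
       [ 0.,  0., -1.]])}
movep 0.39269908169872414 0.25
movep 0.7853981633974483 0.27500000000000036
goto 0.25
0.008300000000000196 7.2583
```

```bash
cat > t3.py <<'E'
from h import *
T=lambda:ctrl.observe()['time']
ctrl.movep(pt(3.186,262),RT)
p0=np.array(ctrl.observe()['eef_pos'])
for v,th,d in((300,1e-6,60),(300,0.05,60),(300,.3,40),(300,1,40)):
    t=T(); e0=np.array(ctrl.observe()['eef_pos']); r=ctrl.servo_line(list(e0+[0,-d,0]),speed=v,threshold=th); o=ctrl.observe()
    print(th,r,T()-t,np.round(np.array(o['eef_pos'])-e0,1),np.abs(o['dq']).max(),o['force'])
print(T())
E
python3 t3.py
```

```text
1e-06 True 0.20830000000000037 [  1.  -30.4  -0.2] 0.11549372057787613 [-0.21638816  0.34526423 -0.34706794]
0.05 True 0.20829999999999949 [  0.1 -22.8  -0.7] 0.10848739745405606 [-0.44315004  0.58713499  0.41570316]
0.3 True 0.20840000000000103 [  0.6 -30.8  -0.5] 0.10512043649084792 [-0.28801288  0.4067641  -0.74084872]
1 True 0.20829999999999949 [  0.7 -32.9  -0.6] 0.10232286181105467 [-0.88342907 -1.07999776 -0.47724056]
8.525
```

```bash
cat >> h.py <<'E'
import json, pickle, os
def T(): return ctrl.observe()['time']
def ang(): 
    e=ctrl.observe()['eef_pos']; return np.arctan2(e[1]-CY,e[0]-CX)
class Spin:
    def __init__(s,w=0.,a=None):
        s.a=ang(); s.log=[]; s.ref=s.a; s.t=T(); s.w=w
    def step(s,wt,acc=3.0):
        o=ctrl.observe(); e=np.array(o['eef_pos']); t=o['time']
        s.a+=(np.arctan2(e[1]-CY,e[0]-CX)-s.a+np.pi)%(2*np.pi)-np.pi
        dt=t-s.t; s.t=t; s.w+=np.clip(wt-s.w,-acc*dt,acc*dt); s.ref+=s.w*dt
        d=np.clip(s.ref+s.w*0.208-s.a,0.08,0.95)
        s.log.append((t,s.a,np.hypot(e[0]-CX,e[1]-CY),e[2],*o['force'],s.ref-s.a,float(np.abs(o['dq']).max())))
        c=np.array(pt(s.a+d,173,48))-e; g=e+2*c; g[2]=173+ (0)
        s.r=ctrl.servo_line(list(g),RT,speed=max(np.linalg.norm(g-e)/0.2,20),threshold=1e-6)
    def shot(s,n='side'):
        t=T(); p=eyes.snapshot(n); f=f'pics/r_{t:.3f}_{n}.pkl'; pickle.dump((t,n,p),open(f,'wb'))
    def save(s):
        pickle.dump((s.ref-s.t*0,s.t,s.w,s.a),open('spin.pkl','wb')); json.dump(s.log,open(f'log_{s.t:.2f}.json','w'))
    def load(s): s.ref,s.t,s.w,s.a=pickle.load(open('spin.pkl','rb')); return s
E
cat > g.py <<'E'
from h import *
ctrl.movep([481.7,32.1,230],RT)
ctrl.servo_line([481.7,32.1,173],RT,speed=120)
ctrl.move_gripper(0.0,squeeze=15)
o=ctrl.observe(); print(o['time'],o['eef_pos'],o['grip_width']*87,o['grip_force'],o['force'])
s=Spin()
for k in range(5): s.step(1.0); 
for l in s.log: print(np.round(l,2).tolist())
s.save(); o=ctrl.observe(); print(s.r,o['grip_width']*87,o['time'],ang())
p=eyes.snapshot('side'); cv2.imwrite('pics/e.png',p['image'][100:300,100:350,::-1])
E
python3 g.py
```

```text
10.7167 [481.65537563  32.08791788 172.95651892] 25.363674955287593 14.996595218544826 [-0.00275348  0.18886119 -0.02489259]
[10.72, -3.09, 47.61, 172.96, -0.0, 0.19, -0.02, 0.0, 0.0]
[10.92, -3.01, 47.77, 172.93, 1.16, -0.25, 4.0, 0.05, 0.02]
[11.13, -2.86, 48.06, 172.89, 0.01, -0.57, 3.06, 0.11, 0.03]
[11.34, -2.58, 48.57, 172.89, 0.3, -0.43, 5.65, 0.04, 0.05]
[11.55, -2.42, 48.82, 172.91, -0.01, -0.78, 6.07, 0.09, 0.02]
True 25.95001166464824 11.7583 -2.1505640489362228
```

View pics/e.png

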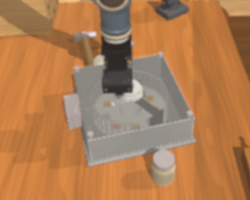

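```bash
cat > s1.py <<'E'
from h import *
s=Spin()
for k in range(20):
    s.step(2.95)
    if k>6 and k%3==0: s.shot('side')
s.shot('scene'); s.save()
for l in s.log: print(np.round(l,2).tolist())
L=np.array(s.log); o=ctrl.observe(); print(s.r,o['grip_width']*87,o['time'],(L[-1,1]-L[-9,1])/(L[-1,0]-L[-9,0]))
import glob
X=np.vstack([np.array([l[1],l[2]]) for l in s.log]); P=np.c_[CX+X[:,1]*np.cos(X[:,0]),CY+X[:,1]*np.sin(X[:,0])]
A=np.c_[2*P,np.ones(len(P))]; q=np.linalg.lstsq(A,(P**2).sum(1),rcond=None)[0]; print('centre',q[:2],np.sqrt(q[2]+q[0]**2+q[1]**2))
rows=[]
for f in sorted(glob.glob('pics/r_*.pkl')):
    t,n,p=pickle.load(open(f,'rb')); rows.append(cv2.resize(prof(p,np.arange(40,120,1))[:,:,::-1].transpose(1,0,2),(720,80))); print(t,n)
cv2.imwrite('pics/f.png',np.vstack(rows))
E
python3 s1.py
```

```text
[11.81, -2.18, 49.21, 172.82, 0.02, -0.06, 5.12, 0.0, 0.03]
[12.02, -2.13, 49.26, 172.82, -0.44, -0.6, 4.61, 0.08, 0.01]
[12.22, -1.89, 49.62, 172.84, 0.04, -0.26, 5.35, 0.1, 0.03]
[12.43, -1.54, 49.93, 172.82, 0.21, 0.18, 6.18, 0.14, 0.06]
[12.64, -1.06, 49.96, 172.83, 0.26, 0.48, 5.92, 0.19, 0.08]
[12.85, -0.49, 49.26, 172.86, 3.32, -0.72, 1.4, 0.23, 0.08]
[13.06, 0.15, 44.95, 172.83, 2.85, 2.18, -2.95, 0.2, 0.1]
[13.27, 0.71, 43.43, 173.37, 2.54, 3.35, -5.62, 0.25, 0.09]
[13.48, 1.43, 44.05, 173.06, -0.05, 2.67, -11.39, 0.15, 0.09]
[13.68, 2.15, 46.02, 170.83, 0.48, 1.26, 0.29, 0.04, 0.18]
[13.94, 2.54, 41.86, 173.6, -0.26, 0.56, -0.22, 0.42, 0.07]
[14.15, 3.51, 46.95, 173.45, 0.3, 0.17, -1.26, 0.06, 0.14]
[14.36, 4.02, 41.62, 172.78, -0.79, -0.98, 0.01, 0.16, 0.08]
[14.62, 4.58, 41.56, 169.9, -0.21, 0.24, 0.23, 0.37, 0.1]
[14.82, 5.56, 45.94, 168.15, -1.18, 1.64, 0.48, 0.0, 0.22]
[15.03, 6.01, 40.28, 168.71, -0.17, 0.11, -0.56, 0.17, 0.08]
[15.29, 6.56, 39.76, 169.57, -0.99, -0.08, -0.56, 0.37, 0.09]
[15.5, 7.49, 43.86, 170.67, 0.39, 0.51, -0.14, 0.06, 0.11]
[15.71, 8.16, 40.81, 170.73, 0.48, 0.17, -0.18, 0.01, 0.15]
[15.97, 8.55, 41.29, 173.21, 1.24, 0.21, 0.69, 0.38, 0.09]
True 0.446241020701813 16.225 2.771899981812386
centre [528.91791575  31.71974054] 44.86240182549744
13.8917 side
14.5667 side
15.2417 side
15.9167 side
16.175 scene
```

View pics/f.png

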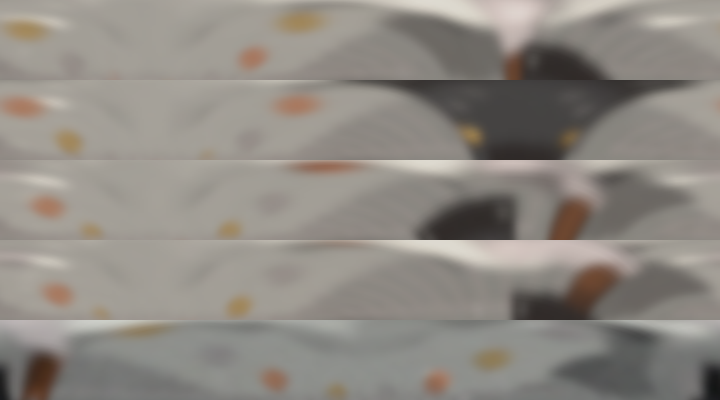

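```bash
cat >> h.py <<'E'
RX,RY=529.7,32.5
def rp(a,r=49.8,z=173): return [RX+r*np.cos(a),RY+r*np.sin(a),z]
from scipy.optimize import least_squares
def find_handle():
    obs=[]
    for n in('side','scene'):
        p=eyes.snapshot(n); pickle.dump((T(),n,p),open(f'pics/h_{T():.3f}_{n}.pkl','wb'))
        # brown pixels close to the possible handle ring
        hsv=cv2.cvtColor(p['image'],cv2.COLOR_RGB2HSV); best=[]
        for a in np.arange(0,2*np.pi,.02):
            uv=proj(p,[[RX+48*np.cos(a),RY+48*np.sin(a),z] for z in range(145,187,4)])
            q=cv2.remap(hsv,uv[None,:,0].astype(np.float32),uv[None,:,1].astype(np.float32),cv2.INTER_LINEAR)[0].astype(int)
            best.append(((q[:,0]<16)&(q[:,1]>110)&(q[:,2]<150)).mean())
        obs.append(best)
    return np.array(obs)
E
cat > r.py <<'E'
from h import *
o=ctrl.observe(); e=o['eef_pos']
ctrl.servo_line([e[0],e[1],235],RT,speed=250)
ctrl.move_gripper(1.0)
ctrl.movep([430,200,250],RT)
B=find_handle(); A=np.arange(0,2*np.pi,.02)
for b in B: print(b.max(), A[b>b.max()*.8])
print(T(),ctrl.observe()['eef_pos'])
E
python3 r.py
```

```text
1.0 [4.92 4.94 4.96 4.98 5.   5.02 5.04 5.06 5.08 5.1  5.12 5.14 5.16 5.18
 5.2  5.22 5.24]
1.0 [5.06 5.08 5.1  5.12 5.14 5.16 5.18 5.2  5.22 5.24 5.26 5.28 5.3  5.32
 5.34 5.36 5.38]
18.9667 [430.73302562 198.20687476 249.89796433]
```

```bash
cat >> h.py <<'E'
def shot(n='side'):
    t=T(); p=eyes.snapshot(n); pickle.dump((t,n,p),open(f'pics/q_{t:.3f}_{n}.pkl','wb'))
def run(a,n,v=338,dk=np.pi/4,r=49.8,log=None):
    for k in range(n):
        a+=dk; ctrl.servo_line(rp(a,r),RT,speed=v); o=ctrl.observe(); e=o['eef_pos']
        if log is not None: log.append((o['time'],a,np.hypot(e[0]-RX,e[1]-RY),(np.arctan2(e[1]-RY,e[0]-RX)-a+np.pi)%(2*np.pi)-np.pi,e[2],o['grip_width']*87,*o['force']))
        if o['grip_width']*87<20: print('LOST'); break
    return a
E
cat > s2.py <<'E'
from h import *
a=5.15
ctrl.movep(rp(a,48,225),RT)
ctrl.servo_line(rp(a,48),RT,speed=150)
ctrl.move_gripper(0.0,squeeze=60)
o=ctrl.observe(); print(o['time'],o['grip_width']*87,o['grip_force'],np.round(o['force'],1))
assert o['grip_width']*87>20
L=[]
a=run(a,1,v=120,log=L); a=run(a,8,log=L); shot(); a=run(a,3,log=L); shot()
print(T(),a); json.dump(a,open('a.json','w'))
for l in L: print(np.round(l,2).tolist())
E
python3 s2.py
```

```text
21.475 24.724502832876656 59.936246831054376 [-0.1 -2.4 -0.1]
24.9667 14.574777960769385
[21.93, 5.94, 49.46, 0.02, 172.97, 24.92, -0.62, 0.56, 1.33]
[22.2, 6.72, 49.4, 0.02, 173.0, 24.74, -0.57, 0.65, 0.9]
[22.47, 7.51, 48.58, 0.02, 172.97, 25.04, -0.21, -1.2, -0.26]
[22.73, 8.29, 47.48, 0.03, 173.0, 24.72, 0.74, -3.24, -1.69]
[23.0, 9.08, 46.85, 0.04, 173.04, 24.55, 5.28, -2.32, -7.91]
[23.27, 9.86, 46.89, 0.04, 173.03, 24.81, 6.36, 1.9, -6.75]
[23.53, 10.65, 47.64, 0.05, 172.97, 24.4, 2.23, 3.61, -1.64]
[23.8, 11.43, 48.76, 0.06, 172.95, 24.71, -0.41, 4.01, 1.79]
[24.07, 12.22, 49.46, 0.04, 172.93, 24.83, -2.06, 1.37, 3.21]
[24.38, 13.0, 49.39, 0.01, 173.01, 24.55, -0.64, -0.09, -0.02]
[24.65, 13.79, 48.53, 0.01, 172.96, 24.72, -0.99, -0.21, 0.4]
[24.92, 14.57, 47.44, 0.03, 173.0, 24.75, 0.96, -3.44, -2.62]
```

```bash
cat > an.py <<'E'
from h import *
import glob
rows=[]
for f in sorted(glob.glob('pics/h_*.pkl')+glob.glob('pics/q_*.pkl')):
    t,n,p=pickle.load(open(f,'rb')); im=cv2.resize(prof(p,np.arange(40,120,1))[:,:,::-1].transpose(1,0,2),(720,100),interpolation=cv2.INTER_AREA)
    rows.append(im); print(f)
cv2.imwrite('pics/g1.png',np.vstack(rows))
E
python3 an.py
```

```text
pics/h_18.917_side.pkl
pics/h_18.967_scene.pkl
pics/q_24.067_side.pkl
pics/q_24.917_side.pkl
```

View pics/g1.png

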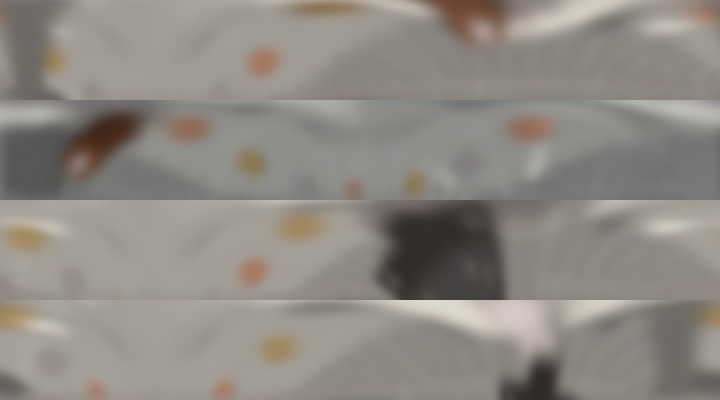

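```bash
cat > sim.py <<'E'
import numpy as np
def crank_speed(seg,t):  # seg: list (t0,dur,angle)
    w=np.zeros_like(t)
    for t0,D,d in seg:
        u=(t-t0)/D; m=(u>0)&(u<1); w[m]+=d/D*30*(u[m]**2)*(1-u[m])**2
    return w
def sim(seg,t0,t1,th,w,J=.014,k=.025,c=.008,b=.004,lag=.035,dt=.0005):
    t=np.arange(t0,t1,dt); wc=crank_speed(seg,t); W=np.zeros_like(t); TH=W.copy(); x=0
    for i in range(len(t)):
        x+=dt/lag*(wc[i]-x); q=k*(x-w)-b*w
        f=q-c*np.sign(w) if abs(w)>1e-3 else (0 if abs(q)<c else q-c*np.sign(q))
        wn=w+dt*f/J
        if w*wn<0 or (abs(w)<=1e-3 and f==0): wn=0
        w=wn; th+=w*dt; W[i]=w; TH[i]=th
    return t,TH,W
E
cat > s.py <<'E'
from sim import *
ends=[21.93,22.20,22.467,22.733,23.0,23.267,23.533,23.8,24.067,24.383,24.65,24.917]
p4=np.pi/4
seg=[(21.475,.305,p4)]+[(e-.2667,.113,p4) for e in ends[1:]]
for J in(.0112,.014,.0175,.021):
  for k in(.0225,.025,.0275):
    t,TH,W=sim(seg,21.475,24.917,np.radians(14.5),0,J=J,k=k)
    i=np.searchsorted(t,24.067); 
    a=24.967;T=.2583; s2=[(a+T*n,.108,p4) for n in range(32)]
    t2,TH2,W2=sim(s2,t[-1],a+32*T,TH[-1],W[-1],J=J,k=k); m=t2>a+1.5
    print(J,k,np.degrees(TH[i-1])%360,'24.92:',np.degrees(TH[-1]),W[-1].round(2),'steady',W2[m].min().round(2),W2[m].mean().round(2),W2[m].max().round(2),'end',np.degrees(TH2[-1]).round())
E
python3 s.py
```

```text
0.0112 0.0225 267.5429548863431 24.92: 368.14442729525354 1.89 steady 1.89 2.28 2.62 end 1444.0
0.0112 0.025 279.8174326455558 24.92: 383.36481252974346 1.93 steady 1.92 2.34 2.72 end 1491.0
0.0112 0.0275 290.38168349551415 24.92: 396.3873803036872 1.95 steady 1.93 2.4 2.81 end 1530.0
0.014 0.0225 254.72172160237466 24.92: 355.36796596417236 1.93 steady 1.96 2.28 2.55 end 1430.0
0.014 0.025 267.58964098610454 24.92: 371.2905726918688 1.98 steady 1.99 2.34 2.64 end 1478.0
0.014 0.0275 278.7443705688896 24.92: 384.96527862377303 2.01 steady 2.02 2.4 2.73 end 1518.0
0.0175 0.0225 239.53671758754422 24.92: 339.69216809441815 1.96 steady 2.0 2.28 2.49 end 1413.0
0.0175 0.025 252.93561717915642 24.92: 356.40113856241555 2.01 steady 2.05 2.34 2.58 end 1461.0
0.0175 0.0275 264.66706306693237 24.92: 370.836040121303 2.05 steady 2.08 2.4 2.66 end 1502.0
0.021 0.0225 225.49254567275227 24.92: 324.53932388876405 1.97 steady 2.03 2.27 2.46 end 1395.0
0.021 0.025 239.1968316674627 24.92: 341.883091533356 2.03 steady 2.08 2.34 2.54 end 1445.0
0.021 0.0275 251.31672195381643 24.92: 356.97124358620607 2.07 steady 2.12 2.4 2.62 end 1487.0
```

```bash
sed -i 's/^RX,RY=.*/RX,RY=531.0,32.5/' h.py; cat > s3.py <<'E'
from h import *
a=json.load(open('a.json')); L=[]
a=run(a,32,v=352,log=L); shot('side'); shot('scene'); json.dump(a,open('a.json','w'))
ctrl.wait(0.9); shot('side'); shot('scene'); ctrl.wait(0.1); shot('side')
L=np.array(L); print(np.diff(L[:,0]).round(3),L[:,2].round(1),L[:,5].min(),np.abs(L[:,6:]).max()); print(L[0,0],L[-1,0],T(),a)
import glob
rows=[]
for f in sorted(glob.glob('pics/q_*.pkl'))[-5:]:
    t,n,p=pickle.load(open(f,'rb')); rows.append(cv2.resize(prof(p,np.arange(40,120,1))[:,:,::-1].transpose(1,0,2),(720,100),interpolation=cv2.INTER_AREA)); print(f)
cv2.imwrite('pics/g2.png',np.vstack(rows))
E
python3 s3.py
```

```text
[0.258 0.258 0.258 0.258 0.258 0.258 0.258 0.258 0.258 0.258 0.258 0.258
 0.258 0.258 0.258 0.258 0.258 0.258 0.258 0.258 0.258 0.258 0.258 0.258
 0.258 0.258 0.258 0.258 0.258 0.258 0.258] [47.9 47.9 48.  48.1 48.3 48.4 48.2 48.  48.  47.9 48.  48.2 48.3 48.3
 48.2 48.1 48.  47.9 48.  48.2 48.3 48.3 48.1 48.1 48.1 48.1 48.1 48.2
 48.2 48.2 48.1 48.1] 24.357370623682545 5.796433230936261
25.225 33.2333 34.4833 39.707519189487726
pics/q_33.233_side.pkl
pics/q_33.283_scene.pkl
pics/q_34.233_side.pkl
pics/q_34.283_scene.pkl
pics/q_34.433_side.pkl
```

View pics/g2.png

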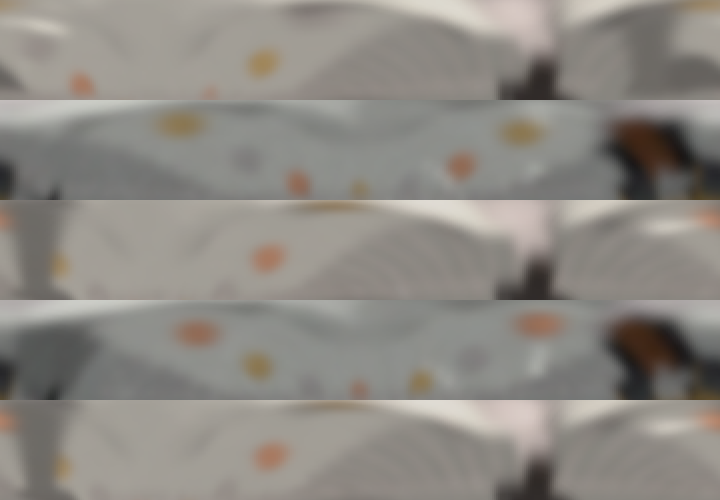

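```bash
cat > z.py <<'E'
from h import *
from scipy.ndimage import uniform_filter1d
import glob
P={}
for f in glob.glob('pics/h_*.pkl'):
    t,n,p=pickle.load(open(f,'rb')); p=dict(p); p['image']=cv2.imread(f'pics/{n}0.png')[:,:,::-1].copy(); P[n]=p
def bar(p,z,c,w=30):
    out=[]
    rs=np.arange(52,104,4)
    I=prof(p,rs,z,720).max(2).astype(float)
    for j,r in enumerate(rs):
        x=np.arange(int((c-w)*2),int((c+w)*2)); v=I[x%720,j]
        # matched filter: bar 24 mm wide
        h=max(2,int(np.degrees(12/r)*2)); k=np.r_[np.ones(h),-np.ones(2*h),np.ones(h)]
        s=np.convolve(v,k/(2*h),'valid'); i=s.argmax(); out.append((x[i]+2*h-.5)/2)
    return np.array(out)
if __name__=='__main__':
    for z in(70,80,88,93,98):
        print(z,{n:(np.median(b:=bar(P[n],z,108)).round(1),b.round(0).tolist()) for n in P})
    t,n,p=pickle.load(open('pics/q_34.433_side.pkl','rb'))
    for z in(70,80,88,93,98): b=bar(p,z,20); print(z,np.median(b),b.round(0).tolist())
    from sim import *
    for J,k in((.0185,.0237),(.021,.0245),(.0175,.0225)):
      for d in(.4,.5,.6,.7,.8):
        t,TH,W=sim([(0,.1,-d)],0,1.2,0,0,J=J,k=k); print(J,k,d,np.degrees(TH[-1]).round(1),W[-1].round(3))
E
python3 z.py
```

```text
70 {'side': (np.float64(116.8), [112.0, 114.0, 116.0, 117.0, 118.0, 118.0, 118.0, 117.0, 117.0, 116.0, 116.0, 117.0, 103.0]), 'scene': (np.float64(96.8), [104.0, 102.0, 100.0, 99.0, 98.0, 97.0, 96.0, 95.0, 95.0, 95.0, 96.0, 97.0, 97.0])}
80 {'side': (np.float64(113.2), [112.0, 114.0, 115.0, 115.0, 114.0, 114.0, 114.0, 113.0, 113.0, 113.0, 113.0, 113.0, 113.0]), 'scene': (np.float64(99.8), [104.0, 102.0, 100.0, 99.0, 98.0, 98.0, 99.0, 99.0, 100.0, 100.0, 100.0, 101.0, 101.0])}
88 {'side': (np.float64(110.8), [112.0, 112.0, 111.0, 111.0, 111.0, 111.0, 111.0, 110.0, 110.0, 110.0, 110.0, 110.0, 110.0]), 'scene': (np.float64(103.2), [104.0, 102.0, 102.0, 103.0, 103.0, 103.0, 103.0, 103.0, 104.0, 104.0, 104.0, 104.0, 105.0])}
93 {'side': (np.float64(108.8), [109.0, 109.0, 109.0, 109.0, 109.0, 109.0, 109.0, 109.0, 108.0, 108.0, 108.0, 108.0, 109.0]), 'scene': (np.float64(105.8), [107.0, 106.0, 106.0, 106.0, 106.0, 106.0, 106.0, 106.0, 106.0, 106.0, 106.0, 107.0, 107.0])}
98 {'side': (np.float64(106.8), [106.0, 106.0, 106.0, 106.0, 107.0, 107.0, 107.0, 107.0, 107.0, 107.0, 107.0, 107.0, 107.
[... 270 characters left out ...]
 12.0, 13.0, 13.0, 13.0]
88 16.25 [16.0, 14.0, 14.0, 15.0, 15.0, 16.0, 16.0, 16.0, 17.0, 17.0, 17.0, 17.0, 17.0]
93 19.25 [19.0, 18.0, 19.0, 19.0, 19.0, 19.0, 19.0, 19.0, 20.0, 20.0, 20.0, 20.0, 20.0]
98 22.75 [24.0, 23.0, 23.0, 23.0, 23.0, 23.0, 23.0, 22.0, 23.0, 22.0, 22.0, 22.0, 22.0]
0.0185 0.0237 0.4 -7.5 0.0
0.0185 0.0237 0.5 -10.7 0.0
0.0185 0.0237 0.6 -14.1 0.0
0.0185 0.0237 0.7 -17.7 0.0
0.0185 0.0237 0.8 -21.5 0.0
0.021 0.0245 0.4 -7.3 0.0
0.021 0.0245 0.5 -10.5 0.0
0.021 0.0245 0.6 -13.8 0.0
0.021 0.0245 0.7 -17.4 0.0
0.021 0.0245 0.8 -21.1 0.0
0.0175 0.0225 0.4 -7.3 0.0
0.0175 0.0225 0.5 -10.4 0.0
0.0175 0.0225 0.6 -13.7 0.0
0.0175 0.0225 0.7 -17.3 0.0
0.0175 0.0225 0.8 -20.9 0.0
```

```bash
cat > s4.py <<'E'
from h import *; from z import bar
a=json.load(open('a.json'))
a=run(a,1,v=352,dk=-0.79); json.dump(a,open('a.json','w'))
ctrl.wait(0.9); 
for n in('side','scene'):
    p=eyes.snapshot(n); pickle.dump((T(),n,p),open(f'pics/v_{n}.pkl','wb'))
    for z in(93,95.5,98): b=bar(p,z,0,25); print(n,z,np.median(b),b.round(0).tolist())
    if n=='side': cv2.imwrite('pics/k.png',cv2.resize(p['image'][120:290,140:310,::-1],(600,600),interpolation=cv2.INTER_CUBIC))
print(T())
E
python3 s4.py
```

```text
side 93 0.75 [2.0, 0.0, -0.0, -0.0, -0.0, 0.0, 0.0, 1.0, 1.0, 1.0, 1.0, 1.0, 1.0]
side 95.5 2.75 [3.0, 1.0, 2.0, 3.0, 3.0, 2.0, 2.0, 2.0, 2.0, 3.0, 3.0, 3.0, 3.0]
side 98 4.25 [3.0, 1.0, 3.0, 4.0, 5.0, 5.0, 4.0, 4.0, 4.0, 4.0, 4.0, 4.0, 4.0]
scene 93 4.75 [1.0, 1.0, 3.0, 4.0, 5.0, 6.0, 7.0, 8.0, -9.0, -10.0, 11.0, 11.0, 7.0]
scene 95.5 4.75 [2.0, 1.0, 3.0, 4.0, 5.0, 6.0, 7.0, -8.0, -9.0, 10.0, 11.0, 11.0, 7.0]
scene 98 3.75 [3.0, 1.0, 3.0, 4.0, 5.0, 6.0, 7.0, -8.0, -9.0, 10.0, 11.0, 8.0, -5.0]
35.7417
```

View pics/k.png

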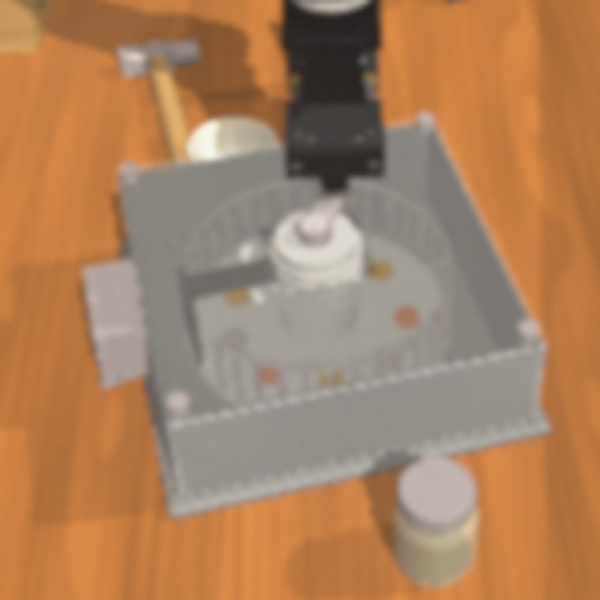

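```bash
cat > s5.py <<'E'
from h import *; from z import bar
from sim import sim
for d in (.15,.2,.25): print(d,np.degrees(sim([(0,.1,-d)],0,.8,0,0,J=.0185,k=.0237)[1][-1]))
a=json.load(open('a.json'))
a=run(a,1,v=100,dk=-0.2,r=48); json.dump(a,open('a.json','w'))
ctrl.wait(0.5); p=eyes.snapshot('side')
for z in(93,95.5): print('held',z,np.median(bar(p,z,0,20)))
ctrl.move_gripper(1.0)
e=ctrl.observe()['eef_pos']; ctrl.servo_line([e[0],e[1],240],RT,speed=120)
ctrl.movep([430,230,280],RT); ctrl.wait(.3)
for n in('side','scene'):
    p=eyes.snapshot(n)
    for z in(93,95.5): b=bar(p,z,0,20); print(n,z,np.median(b),b.round(0).tolist())
    cv2.imwrite(f'pics/m_{n}.png',cv2.resize(p['image'][100:330,100:400,::-1],(780,598),interpolation=cv2.INTER_CUBIC))
print(T(),ctrl.observe()['eef_pos'])
E
python3 s5.py
```

```text
0.15 -1.2481373788485526
0.2 -2.2219856069486594
0.25 -3.3687778050881483
held 93 -0.75
held 95.5 0.75
side 93 -0.75 [10.0, 6.0, 3.0, 1.0, -0.0, -1.0, -2.0, -1.0, -1.0, -1.0, -1.0, -1.0, -1.0]
side 95.5 0.25 [13.0, 9.0, 5.0, 3.0, -0.0, 0.0, 0.0, 0.0, 0.0, 1.0, 1.0, 0.0, 0.0]
scene 93 -0.25 [6.0, 4.0, 2.0, 1.0, -0.0, 1.0, 2.0, -3.0, -4.0, -5.0, -6.0, -6.0, -7.0]
scene 95.5 -0.25 [6.0, 4.0, 2.0, 1.0, -0.0, 1.0, 2.0, -3.0, -4.0, -5.0, -6.0, -6.0, -7.0]
39.7 [430.39030313 229.45142793 279.83724402]
```

View pics/m_scene.png

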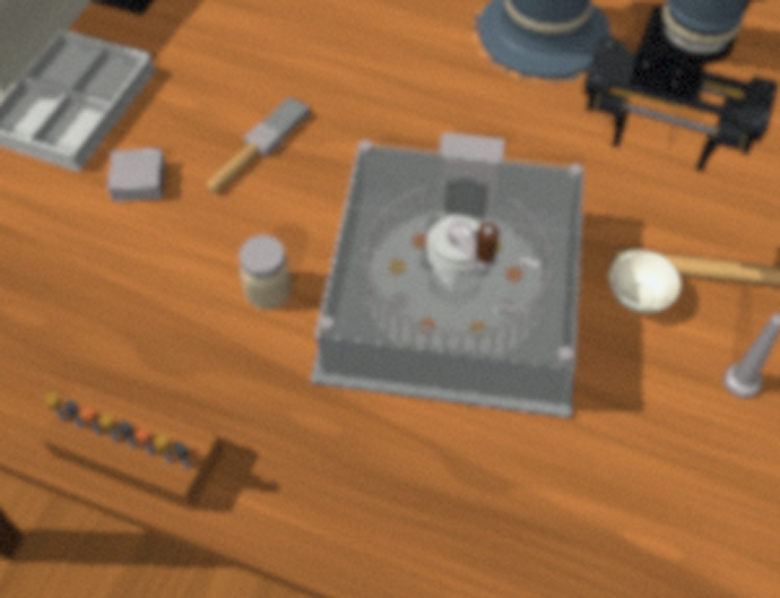

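The gate (465,195) stands squarely behind the spout (472,150). The handle is released, the gripper is clear and the other objects haven't moved, so I'm handing in.

```bash
python3 -c "
from workcell import ctrl
print(ctrl.sign_off())"
```

```text
the job is handed in; nothing more can be done
None
```

The job is handed in at about 40 s: from camera fixes at each end of an 8 s run, the basket averaged about 2.25 rad/s (some 21–22 turns a minute; staying in band rests on a model fitted to those fixes). It then stopped with the gate within about 1–2° of the outlet, with the handle released and nothing else on the bench seen to move; an earlier spin-up try lost its grip on the handle and was redone with a firmer grip.

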